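# Find the nearly empty slide boxes by tipping them, and draw them out of the filing rack

### The arm

A 7-joint arm with a two-finger parallel gripper is mounted at the origin on the work surface; the furniture and walls round the work are solid. World frame = base frame: x ahead of the robot, y to its left, z up, the work surface at z = 0. Lengths are in m, angles in rad, forces in N, time in s.
With the tool pointing down it reaches from about 0.425 to 0.925 m from the base axis. Payload 6.8 kg.
Tool frame: the origin (TCP) lies midway between the tips of the shut fingers; the grasp point (between the pads) lies 19 mm behind it (hold_point_z is the distance from the TCP to the grasp point, in m); z points along the fingers, y is the line along which they close (so a half turn about z gives the same grasp; the last joint's range is limited). The gripper opens to 85 mm and grips with 20 to 120 N. Pads are 22 mm wide; open, the fingers measure 114 mm over their backs; the gripper's body (76 mm by 85 mm) begins 54 mm behind the grasp point. The pads swing forward as they close: fully open they stand 13 mm farther back than shut.
Start: joints at [1.091, 0.477, 0.022, 1.555, -0.011, 1.109, -0.083], TCP at [0.245, -0.629, 0.231] pointing down, gripper open.
Joint ranges: [-2.96, 2.96], [-0.34, 2.1], [-1.41, 1.46], [0.24, 2.44], [-1.37, 4.51], [0.17, 1.92], [-2.96, 2.96]. Speed limits (rad/s): [2.39, 2.39, 3.14, 3.14, 3.14, 3.14, 3.14].

### API

Orientations are given as a 3x3 rotation matrix whose columns are the frame's x, y, z axes.
In Python, from station import * gives the robot as it stands.
- The arm moves only by the tool move_arm, never from a script. Its argument "steps" is a list of rows, each an object with "linear": the shift along the tool's x, y, z in mm, a list of three; "yaw": the turn about the tool's z in degrees; "grip": the opening, from 0 (shut) to 1 (fully open). In form: [{"linear": [tx, ty, tz], "yaw": yaw, "grip": grip}, ...]. A call has 1 to 8 rows; each row is the pose to reach, as a shift and turn from the pose commanded when the call began, along the tool's axes at that moment; what a row does not reach only later rows make up. A row lasts 1/10 s, in which the tool goes at most 50 mm and 8.59 degrees, less where a joint would pass 70% of its speed; a pose out of reach is approached as far as the arm can. A call with a gripper value outside its range is refused whole. The fingers move at their own pace and stop on an object; the grip force is fixed at half the most. Time passes only in rows, so rows that repeat a pose let the fingers close. It gives the time, the measured TCP pose, the force, the opening and the grip force at its end, in the units of the state.
- observe(): the state, without advancing time (a new reading comes with each control period).
- get_image(name): name is "scene" or "top" or "wrist"; returns a dict with "color" (420x560x3 uint8, red, green, blue), "intrinsics" (3x3 intrinsics, pixels), "xyz" and "attitude" of the camera in the world; the wrist camera has in their place "tool_from_camera" (4x4, takes a point from camera to tool coordinates, whose origin is the TCP and whose axes are the flange's). Camera axes: x right, y down, z forward; pixel columns grow to the right and rows downward; lengths in m; the calibration is good to about 2 mm. The wrist camera is an equidistant fisheye: a pixel r from the principal point sees the ray r / f radians off the axis. A picture is of the moment at which its call begins: read the wrist's pose just before it. There is no depth.
- finish_job(): hands the job in; it is judged then, once.
The state is a dict: "time": time; "q": joint angles; "qd": joint speeds; "effort": joint torques, N m; "ee_pos": TCP position; "tool_rot": TCP orientation; "wrist_force": force on the tool from outside, world axes, zero at the start; "torque": the same for the moment, N m; "opening": opening from 0.0 (shut) to 1.0 (fully open); "gripper_force": force on a finger pad.
Only numpy, scipy, OpenCV 4.12 (cv2) and the standard library are available. Lean on these libraries where they do the work, as an engineer would, in place of code of your own. Each camera call takes 0.05 s, during which the arm holds its last target. There are 200 camera calls.

### The job

The three closed slide boxes in the filing rack look alike, but one or two of them are nearly empty. Tip them up a little by the pull at the front, with the rear edge left down, to feel which are light; draw each light one forward over the rack's front ridge and leave it standing flat on the bench in front of its lane, clear of the rack, and leave the full ones seated flat in their lanes behind the ridge. The slides inside stand loose, so never lift a box clear or tip it steeply, and set it down and handle it gently against the rack; leave the things around alone.

Things in the scene. Friction and masses are not known exactly. Their poses are not given: they have to be found in the camera images.
- rack: Fixed light-grey sheet-steel filing rack, 288 mm wide. Origin: bench level, middle of the width, inner face of its front ridge; x points into the rack, y to the left lane. Lanes: centred at y = +95, 0, -95 mm, 92 mm wide, floor 4 mm above the bench from x = 0 to 138 mm (back wall). Dividers and sides, 3 mm thick, tops 26 to 39 mm above the bench, begin at x = 45 mm.
- ridge (a point): Middle of the top inner edge of the rack's front ridge, 12 mm above the bench, 8 mm above the lane floors. The ridge keeps the boxes in: steep on the inside, 4 mm wide at the top, then sloping down outside to the bench 27 mm in front of its inner face. A box tipped up by a straight lift creeps forward about 5 mm and can come down on the ridge instead of behind it.
- box_left: Slide box that starts in the left lane. Loose, closed, black base, grey lid, blank card on top; 126 mm long (x, to its rear), 86 wide, 50 high. Origin: centre of the underside. Front face 2 to 10 mm behind the ridge at the start. Weighs about 0.25 kg (nearly empty) or 0.9 kg (full), give or take 10 percent, centred lengthwise: tipped on its rear edge, the pull carries about 1.2 N or 4.3 N.
- grip_left (a point): Grip point on the left box's pull: an upright black fin before the middle of the front face, 10 mm thick across y, 28 mm high, reaching 37 mm out from the face. It swings up and down on a level pin 6 mm before the face, 34 mm above the underside, and stays where left (0.2 rad either way at the start). The point is half-way up it, 22 mm out, 85 mm before the box's centre.
- box_left_center (a point): Centre of the left box, 25 mm above its underside.
- rear_left (a point): Middle of the left box's rear bottom edge, 63 mm behind its centre.
- box_middle: Slide box that starts in the middle lane. Loose, closed, black base, grey lid, blank card on top; 126 mm long (x, to its rear), 86 wide, 50 high. Origin: centre of the underside. Front face 2 to 10 mm behind the ridge at the start. Weighs about 0.25 kg (nearly empty) or 0.9 kg (full), give or take 10 percent, centred lengthwise: tipped on its rear edge, the pull carries about 1.2 N or 4.3 N.
- grip_middle (a point): Grip point on the middle box's pull: an upright black fin before the middle of the front face, 10 mm thick across y, 28 mm high, reaching 37 mm out from the face. It swings up and down on a level pin 6 mm before the face, 34 mm above the underside, and stays where left (0.2 rad either way at the start). The point is half-way up it, 22 mm out, 85 mm before the box's centre.
- box_middle_center (a point): Centre of the middle box, 25 mm above its underside.
- rear_middle (a point): Middle of the middle box's rear bottom edge, 63 mm behind its centre.
- box_right: Slide box that starts in the right lane. Loose, closed, black base, grey lid, blank card on top; 126 mm long (x, to its rear), 86 wide, 50 high. Origin: centre of the underside. Front face 2 to 10 mm behind the ridge at the start. Weighs about 0.25 kg (nearly empty) or 0.9 kg (full), give or take 10 percent, centred lengthwise: tipped on its rear edge, the pull carries about 1.2 N or 4.3 N.
- grip_right (a point): Grip point on the right box's pull: an upright black fin before the middle of the front face, 10 mm thick across y, 28 mm high, reaching 37 mm out from the face. It swings up and down on a level pin 6 mm before the face, 34 mm above the underside, and stays where left (0.2 rad either way at the start). The point is half-way up it, 22 mm out, 85 mm before the box's centre.
- box_right_center (a point): Centre of the right box, 25 mm above its underside.
- rear_right (a point): Middle of the right box's rear bottom edge, 63 mm behind its centre.
- petri_dish: Closed petri dish, 59 mm across, 15 mm high, standing beside the work; origin under its centre. To be left alone.
- beaker: Clear open beaker, 97 mm across, 75 mm high, standing beside the work; origin under its centre. To be left alone.

How it is judged:
At the end, for the whole second after the job is handed in: Boxes under 0.5 kg stand flat (0.04 rad) and still on the bench before their lanes (centre 80 to 220 mm before the ridge's inner face, 60 mm from mid-lane), off the rack; heavier ones flat on their lane's floor (centre 58 to 80 mm behind that face, 8 mm from mid-lane) (angle between each of box_left_center, box_middle_center, box_right_center's own z axis and vertical below 0.04 rad and linear speed of each of box_left, box_middle, box_right below 0.01 m/s and ((x of box_left_center in the frame of rack between 0.058 and 0.08 m and y of box_left_center in the frame of rack between 0.087 and 0.103 m and height (world z) of box_left_center between 0.025 and 0.033 m and contact force between box_left and rack above 5 N) or (x of box_left_center in the frame of rack between -0.22 and -0.08 m and y of box_left_center in the frame of rack between 0.035 and 0.155 m and height (world z) of box_left_center below 0.03 m and contact force between box_left and rack below 0.2 N and contact force between box_left and anything else below 5 N)) and ((x of box_middle_center in the frame of rack between 0.058 and 0.08 m and y of box_middle_center in the frame of rack between -0.008 and 0.008 m and height (world z) of box_middle_center between 0.025 and 0.033 m and contact force between box_middle and rack above 5 N) or (x of box_middle_center in the frame of rack between -0.22 and -0.08 m and y of box_middle_center in the frame of rack between -0.06 and 0.06 m and height (world z) of box_middle_center below 0.03 m and contact force between box_middle and rack below 0.2 N and contact force between box_middle and anything else below 5 N)) and ((x of box_right_center in the frame of rack between 0.058 and 0.08 m and y of box_right_center in the frame of rack between -0.103 and -0.087 m and height (world z) of box_right_center between 0.025 and 0.033 m and contact force between box_right and rack above 5 N) or (x of box_right_center in the frame of rack between -0.22 and -0.08 m and y of box_right_center in the frame of rack between -0.155 and -0.035 m and height (world z) of box_right_center below 0.03 m and contact force between box_right and rack below 0.2 N and contact force between box_right and anything else below 5 N))); the robot touches nothing.
It fails at once if a box is lifted clear: its rear bottom edge comes more than 30 mm above the bench (height (world z) of any of rear_left, rear_middle, rear_right above 0.03 m).
It fails at once if a box is tipped by more than 0.35 rad (angle between any of box_left_center, box_middle_center, box_right_center's own z axis and vertical above 0.35 rad).
It fails at once if a box is pressed or knocked against the rack with more than 30 N (contact force between any of box_left, box_middle, box_right and rack above 30 N).
It fails at once if the petri dish or the beaker is moved by more than 15 mm (distance of any of petri_dish, beaker from where it was at the start of the episode above 0.015 m).
It also fails if it takes over 61 s, if anything falls off the work surface, if the arm or the gripper's body presses on something with over 40 N, if the wrist force passes 120 N, or if a joint passes its speed limit or range.

## Working session

There is one attempt and no reset: what is moved stays moved. The work goes in short steps, Python scripts to look and compute and a tool call to move; the robot and the scene stay as the last step left them, time stands still between calls to the robot, and variables do not carry over. Pictures are saved under pics/ and viewed, at most 10 in all, crops included, and the job is handed in when it is done.

Besides the shell and the picture viewer there is one more tool, called by a JSON object that holds its "op" and its "data". move_arm: Moves the arm, as the interface text tells. Its arguments: {"type":"object","properties":{"steps":{"type":"array","items":{"type":"object","properties":{"linear":{"type":"array","items":{"type":"number"}},"yaw":{"type":"number"},"grip":{"type":"number"}}}}},"required":["steps"]}

```bash
mkdir -p pics; ls
python3 - <<'E'
from station import *
import cv2,numpy as np
s=observe();print({k:np.round(v,3).tolist() for k,v in s.items()})
for n in ["scene","top"]:
    im=get_image(n);cv2.imwrite(f"pics/{n}0.png",im["color"][...,::-1]);np.savez(f"{n}0.npz",**im)
    print(n,im["intrinsics"],im["xyz"],im["attitude"])
E
```

```text
pics
{'time': 0.0, 'q': [1.091, 0.478, 0.022, 1.556, -0.011, 1.109, -0.083], 'qd': [0.0, -0.001, 0.001, -0.001, 0.002, 0.002, 0.001], 'effort': [0.001, -59.646, 1.608, -28.119, 0.013, 0.009, 0.0], 'ee_pos': [0.245, -0.628, 0.23], 'tool_rot': [[0.932, 0.363, -0.001], [0.363, -0.932, 0.002], [-0.0, -0.002, -1.0]], 'wrist_force': [0.543, -0.523, -0.383], 'torque': [-0.036, -0.023, -0.02], 'gripper_force': 0.0, 'opening': 0.999}
scene [[402.90366369   0.         283.36514166]
 [  0.         402.90366369 206.57544629]
 [  0.           0.           1.        ]] [0.28013667 0.31329804 0.57497652] [[-0.89135796 -0.26658436  0.36662483]
 [-0.45329747  0.52144299 -0.72292365]
 [ 0.00154619 -0.81057386 -0.58563438]]
top [[387.40765544   0.         277.60609076]
 [  0.         387.40765544 205.80061261]
 [  0.           0.           1.        ]] [ 0.46716229 -0.30253001  1.06131818] [[-0.01403017 -0.99072721  0.13513971]
 [-0.99989116  0.01451819  0.00262638]
 [-0.00456401 -0.13508815 -0.99082307]]
```

View pics/top0.png

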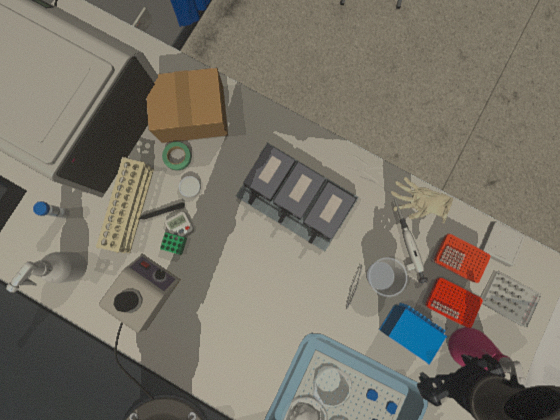

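View pics/scene0.png

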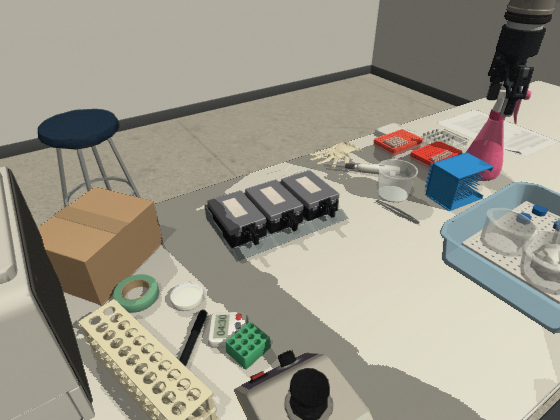

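The top view shows the rack near (297,195) with its pulls on the lower side, at about (250,198), (282,216) and (315,239). The petri dish is at (189,186) and the beaker at (387,277). Next I'll segment the lids and enlarge the rack area.

```bash
cat > h.py <<'E'
import numpy as np,cv2
def ray(im,u,v,z):
    K=im["intrinsics"];R=np.array(im["attitude"]);o=np.array(im["xyz"])
    d=R@np.linalg.inv(K)@np.array([u,v,1.]);return o+d*(z-o[2])/d[2]
def proj(im,p):
    K=im["intrinsics"];R=np.array(im["attitude"]);c=R.T@(np.array(p)-im["xyz"]);c=K@c;return c[:2]/c[2]
E
python3 - <<'E'
from h import *
im=dict(np.load("top0.npz"));c=im["color"]
x0,y0=225,135
cr=c[y0:y0+120,x0:x0+145,::-1]
cv2.imwrite("pics/crop0.png",cv2.resize(cr,None,fx=5,fy=5,interpolation=cv2.INTER_CUBIC))
sub=c[y0:y0+120,x0:x0+145].astype(int)
g=sub.mean(2)
hsv=cv2.cvtColor(c[y0:y0+120,x0:x0+145],cv2.COLOR_RGB2HSV)
# cards: beige inside lids
for lo,hi,nm in [(150,256,'bright'),(60,110,'lid')]:
    m=((g>=lo)&(g<hi)).astype(np.uint8)
    n,l,st,ce=cv2.connectedComponentsWithStats(m,connectivity=4)
    for i in range(1,n):
        if 150<st[i,4]<3000:
            r=cv2.minAreaRect(np.argwhere(l==i)[:,::-1].astype(np.float32))
            u,v=np.array(r[0])+[x0,y0]
            print(nm,st[i,4],np.round(r[0],1)+[x0,y0],np.round(r[1],1),round(r[2],1),ray(im,u,v,.054).round(4))
E
```

```text
bright 154 [271.  166.7] [ 9.7 18.9] 33.7 [ 0.7098 -0.2839  0.054 ]
bright 183 [300.1 187.6] [10.  24.3] 31.6 [ 0.6521 -0.3599  0.054 ]
bright 1148 [356.9 232.4] [33.6 77.2] 35.9 [ 0.5319 -0.5049  0.054 ]
bright 211 [330.6 208.1] [10.1 25.2] 31.0 [ 0.5965 -0.4388  0.054 ]
bright 2164 [265.5 241.5] [74.3 51.2] 20.0 [ 0.5117 -0.2671  0.054 ]
```

View pics/crop0.png

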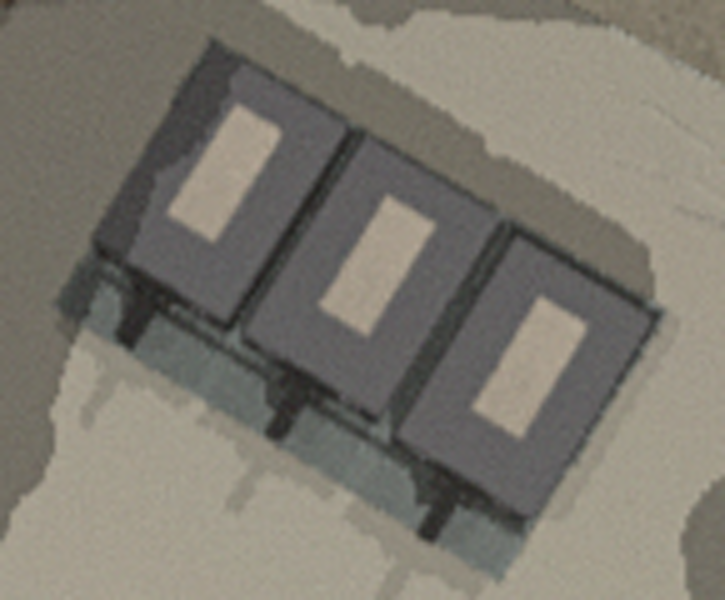

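The crop shows three lids, with corners readable at 5x scale. The cards are centred near (223,172), (377,264) and (530,366), and the fin tips sit near (128,345), (277,437) and (430,540).

Run:
```python
from h import *
im=dict(np.load("top0.npz"))
f=lambda p,z:ray(im,p[0]/5+225-.4,p[1]/5+135-.4,z)[:2]
Q=dict(left=[(212,42),(350,128),(228,325),(96,245)],middle=[(365,135),(498,218),(375,418),(245,338)],right=[(515,235),(660,312),(528,520),(395,438)])
card=dict(left=[(237,103),(282,128),(214,242),(167,214)],middle=[(389,194),(436,220),(367,337),(319,308)],right=[(542,295),(588,322),(520,438),(472,410)])
tip=dict(left=(128,345),middle=(277,437),right=(430,540))
cs=[]
for k,q in Q.items():
    P=np.array([f(p,.054) for p in q]);c=P.mean(0);C=np.array([f(p,.054) for p in card[k]]);cc=C.mean(0)
    d=(P[0]+P[1]-P[2]-P[3])/2;e=(P[0]+P[3]-P[1]-P[2])/2
    print(k,"centre",c.round(4),"card",cc.round(4),"len",np.linalg.norm(d).round(4),"w",np.linalg.norm(e).round(4),"yawx",np.degrees(np.arctan2(d[1],d[0])).round(1),"yawy",np.degrees(np.arctan2(-e[0],e[1])).round(1), "tip",f(tip[k],.045).round(4))
    cs.append(c)
d=cs[0]-cs[2];print("rack yaw from centres",np.degrees(np.arctan2(-d[0],d[1])),np.linalg.norm(d))
# rack front toe line corners z=0
a=f((58,305),0);b=f((500,580),0);d=a-b
print("toe",a,b,np.linalg.norm(d),np.degrees(np.arctan2(-d[0],d[1])))
```

```text
left centre [ 0.697  -0.2781] card [ 0.7039 -0.28  ] len 0.1254 w 0.0849 yawx -30.9 yawy -32.9 tip [ 0.6127 -0.2273]
middle centre [ 0.6461 -0.3564] card [ 0.6524 -0.3601] len 0.1259 w 0.0817 yawx -31.8 yawy -33.1 tip [ 0.5627 -0.3055]
right centre [ 0.5923 -0.4357] card [ 0.5972 -0.439 ] len 0.128 w 0.0834 yawx -32.9 yawy -31.0 tip [ 0.5075 -0.3847]
rack yaw from centres -33.60206216679793 0.18922523562233706
toe [ 0.64217988 -0.18517543] [ 0.48705146 -0.42582553] 0.28631677421440316 -32.806729148455624
```

{"op": "move_arm", "data": {"steps": [{"linear": [86,-30,0],"yaw": 8,"grip": 1},{"linear": [130,-45,0],"yaw": 16,"grip": 0.6},{"linear": [172,-61,0],"yaw": 24,"grip": 0.45},{"linear": [215,-76,10],"yaw": 32,"grip": 0.45},{"linear": [258,-92,30],"yaw": 40,"grip": 0.45},{"linear": [300,-107,50],"yaw": 48,"grip": 0.45},{"linear": [344,-122,70],"yaw": 54.1,"grip": 0.45},{"linear": [344,-122,90],"yaw": 54.1,"grip": 0.45}]}}

```text
time: 0.9
ee_pos: [0.5262, -0.3863, 0.1416]
tool_rot: [[0.842, -0.54, 0.004], [-0.54, -0.842, 0.0], [0.003, -0.002, -1.0]]
wrist_force: [0.3, 0.8, -0.4]
opening: 0.453
gripper_force: 0.0
```

{"op": "move_arm", "data": {"steps": [{"linear": [0,0,0],"yaw": 0,"grip": 0.45},{"linear": [0,0,0],"yaw": 0,"grip": 0.45},{"linear": [0,0,0],"yaw": 0,"grip": 0.45}]}}

```text
time: 1.2
ee_pos: [0.5204, -0.3922, 0.1421]
tool_rot: [[0.839, -0.544, 0.0], [-0.544, -0.839, -0.002], [0.001, 0.001, -1.0]]
wrist_force: [-0.3, 0.4, 0.3]
opening: 0.451
gripper_force: 0.0
```

Run:
```python
from station import *
import cv2,numpy as np
s=observe();print({k:np.round(s[k],4).tolist() for k in("time","ee_pos","tool_rot","wrist_force","opening")})
im=get_image("wrist");cv2.imwrite("pics/w1.png",im["color"][...,::-1]);np.savez("w1.npz",ee=s["ee_pos"],rot=s["tool_rot"],**im)
print(im["intrinsics"],np.round(im["tool_from_camera"],4))
```

```text
{'time': 1.2, 'ee_pos': [0.5204, -0.3922, 0.1421], 'tool_rot': [[0.8393, -0.5436, 0.0002], [-0.5436, -0.8393, -0.0015], [0.001, 0.0012, -1.0]], 'wrist_force': [-0.2784, 0.3538, 0.2906], 'opening': 0.4506}
[[325.1922621    0.         285.25114751]
 [  0.         325.1922621  211.02410666]
 [  0.           0.           1.        ]] [[ 0.000e+00 -9.519e-01 -3.065e-01  7.850e-02]
 [ 1.000e+00 -2.000e-04  5.000e-04  1.300e-03]
 [-6.000e-04 -3.065e-01  9.519e-01 -1.422e-01]
 [ 0.000e+00  0.000e+00  0.000e+00  1.000e+00]]
```

View pics/w1.png

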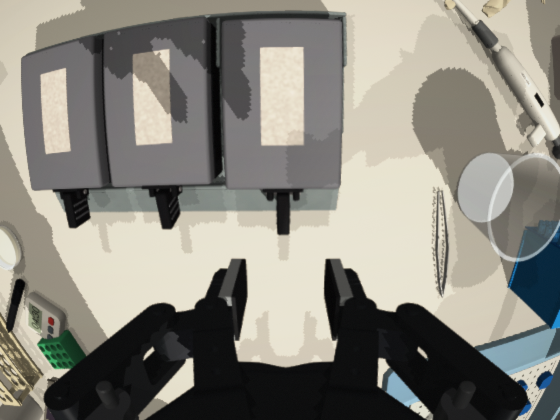

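The wrist view, with the camera on the box side, shows all three boxes. The right fin runs about (283,192)–(283,234), the middle fin about (164,190)–(168,228), and the left fin about (70,192)–(76,228). The front lid edges lie at row 186–190.

```bash
cat >> h.py <<'E'
def wray(im,u,v,z):
    K=im["intrinsics"];a=(u-K[0,2])/K[0,0];b=(v-K[1,2])/K[1,1];r=np.hypot(a,b)+1e-12
    d=np.array([np.sin(r)*a/r,np.sin(r)*b/r,np.cos(r)]);T=im["tool_from_camera"];R=im["rot"]
    o=R@T[:3,3]+im["ee"];d=R@T[:3,:3]@d;return (o+d*(z-o[2])/d[2])
O=np.array([.5873,-.3201]);A=np.radians(-32.8);X=np.array([np.cos(A),np.sin(A)]);Y=np.array([-X[1],X[0]])
def rk(p): q=np.array(p)[:2]-O;return np.round([q@X*1000,q@Y*1000],1)
E
python3 - <<'E'
from h import *
im=dict(np.load("w1.npz"))
for n,p,z in [("R FL",(224,188),.054),("R FR",(340,188),.054),("R RL",(222,20),.054),("R RR",(343,17),.054),("M FL",(107,186),.054),("M FR",(213,184),.054),("L FL",(35,188),.054),("L FR",(104,188),.054),
 ("R finbase",(283,196),.052),("R fintip",(283,234),.045),("M finbase",(164,192),.052),("M fintip",(166,226),.045),("L fintip",(74,226),.045),
 ("Rcard",(282.5,96),.054),("Mcard",(153,97),.054),("Lcard",(57,111),.054),("toe R",(338,210),0),("toe L",(70,213),0)]:
    w=wray(im,*p,z);print(n,w.round(4),rk(w))
print("tcp",rk(im["ee"]))
t=dict(np.load("top0.npz"));print([rk(x) for x in [(.697,-.2781),(.6461,-.3564),(.5923,-.4357)]])
E
```

```text
R FL [ 0.5628 -0.3677  0.054 ] [  5.2 -53.3]
R FR [ 0.5163 -0.4394  0.054 ] [   5.  -138.7]
R RL [ 0.666  -0.4353  0.054 ] [128.5 -54.2]
R RR [ 0.6215 -0.5078  0.054 ] [ 130.4 -139.3]
M FL [ 0.6195 -0.2867  0.054 ] [ 8.9 45.5]
M FR [ 0.5699 -0.3625  0.054 ] [  8.4 -45.1]
L FL [ 0.6659 -0.2166  0.054 ] [ 10.  129.6]
L FR [ 0.6199 -0.2831  0.054 ] [ 7.3 48.8]
R finbase [ 0.5335 -0.4005  0.052 ] [ -1.7 -96.7]
R fintip [ 0.5058 -0.3824  0.045 ] [-34.7 -96.6]
M finbase [ 0.5867 -0.3253  0.052 ] [ 2.3 -4.7]
M fintip [ 0.5634 -0.305   0.045 ] [-28.3  -0.3]
L fintip [ 0.6144 -0.2235  0.045 ] [-29.5  95.9]
Rcard [ 0.5948 -0.4399  0.054 ] [ 71.2 -96.7]
Mcard [ 0.6497 -0.3623  0.054 ] [75.3 -1.6]
Lcard [ 0.6997 -0.2843  0.054 ] [75. 91.]
toe R [ 0.483  -0.4281  0.    ] [ -29.2 -147.3]
toe L [ 0.6336 -0.1899  0.    ] [-31.6 134.5]
tcp [-17.2 -96.9]
[array([69.5, 94.7]), array([69.1,  1.3]), array([ 66.8, -94.5])]
```

{"op": "move_arm", "data": {"steps": [{"linear": [0,0,40],"yaw": 0,"grip": 0.45},{"linear": [0,0,80],"yaw": 0,"grip": 0.45},{"linear": [0,0,105],"yaw": 0,"grip": 0.45},{"linear": [0,0,120],"yaw": 0,"grip": 0.45},{"linear": [0,0,121],"yaw": 0,"grip": 0.4},{"linear": [0,0,121],"yaw": 0,"grip": 0.3},{"linear": [0,0,121],"yaw": 0,"grip": 0.25},{"linear": [0,0,121],"yaw": 0,"grip": 0.22}]}}

```text
time: 2.05
ee_pos: [0.5223, -0.391, 0.022]
tool_rot: [[0.84, -0.542, 0.002], [-0.542, -0.84, -0.001], [0.003, -0.0, -1.0]]
wrist_force: [-0.2, 0.1, -0.4]
opening: 0.218
gripper_force: 0.0
```

Run:
```python
from station import *
from h import *
s=observe();print({k:np.round(s[k],4).tolist() for k in("time","ee_pos","wrist_force","opening")},rk(s["ee_pos"]))
im=get_image("wrist");cv2.imwrite("pics/w2.png",im["color"][...,::-1]);np.savez("w2.npz",ee=s["ee_pos"],rot=s["tool_rot"],**im)
```

```text
{'time': 2.05, 'ee_pos': [0.5223, -0.391, 0.022], 'wrist_force': [-0.1929, 0.1257, -0.4342], 'opening': 0.2181} [-16.2 -94.8]
```

View pics/w2.png

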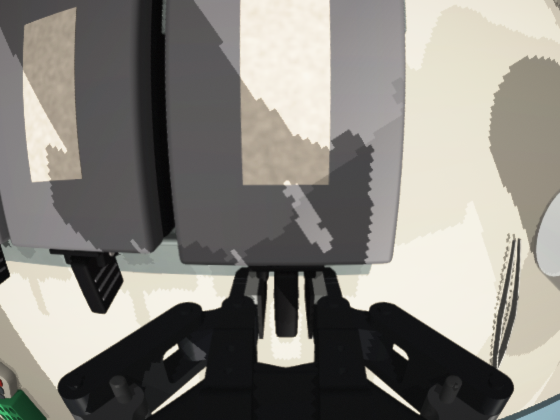

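The open fingers straddle the right fin: pads at columns ~264 and ~309, fin at 286. It is well centred, so I'll close.

{"op": "move_arm", "data": {"steps": [{"linear": [0,0,0],"yaw": 0,"grip": 0.18},{"linear": [0,0,0],"yaw": 0,"grip": 0.15},{"linear": [0,0,0],"yaw": 0,"grip": 0.1},{"linear": [0,0,0],"yaw": 0,"grip": 0},{"linear": [0,0,0],"yaw": 0,"grip": 0},{"linear": [0,0,0],"yaw": 0,"grip": 0}]}}

```text
time: 2.7
ee_pos: [0.5216, -0.3903, 0.0207]
tool_rot: [[0.841, -0.542, 0.0], [-0.542, -0.841, -0.0], [0.0, -0.0, -1.0]]
wrist_force: [-1.0, 1.0, 5.0]
opening: 0.108
gripper_force: 59.3
```

{"op": "move_arm", "data": {"steps": [{"linear": [0.3,0,-1],"yaw": 0,"grip": 0},{"linear": [0.6,0,-2],"yaw": 0,"grip": 0},{"linear": [1,0,-3.5],"yaw": 0,"grip": 0},{"linear": [1.5,0,-5],"yaw": 0,"grip": 0},{"linear": [1.8,0,-6],"yaw": 0,"grip": 0},{"linear": [1.8,0,-6],"yaw": 0,"grip": 0},{"linear": [1.8,0,-6],"yaw": 0,"grip": 0}]}}

```text
time: 3.4
ee_pos: [0.5228, -0.3912, 0.0263]
tool_rot: [[0.841, -0.542, -0.0], [-0.542, -0.841, 0.0], [-0.0, -0.0, -1.0]]
wrist_force: [-0.7, -0.3, -1.7]
opening: 0.106
gripper_force: 58.4
```

{"op": "move_arm", "data": {"steps": [{"linear": [0,0,0],"yaw": 0,"grip": 0},{"linear": [0,0,0],"yaw": 0,"grip": 0}]}}

```text
time: 3.6
ee_pos: [0.5228, -0.3912, 0.0262]
tool_rot: [[0.841, -0.542, -0.0], [-0.542, -0.841, 0.0], [-0.0, 0.0, -1.0]]
wrist_force: [-0.2, 0.1, -2.2]
opening: 0.109
gripper_force: 58.4
```

{"op": "move_arm", "data": {"steps": [{"linear": [0.5,0,-1.5],"yaw": 0,"grip": 0},{"linear": [1,0,-3],"yaw": 0,"grip": 0},{"linear": [1,0,-3],"yaw": 0,"grip": 0},{"linear": [1,0,-3],"yaw": 0,"grip": 0}]}}

```text
time: 4.0
ee_pos: [0.5239, -0.3919, 0.0294]
tool_rot: [[0.841, -0.542, 0.0], [-0.542, -0.841, -0.0], [0.0, 0.0, -1.0]]
wrist_force: [0.2, 0.5, -1.3]
opening: 0.11
gripper_force: 58.4
```

```bash
cat > f.py <<'E'
from station import *
from h import *
F=[];T=[]
for i in range(8):
    s=observe();F.append(s["wrist_force"]);T.append(s["torque"]);get_image("top")
im=get_image("wrist")
print(s["time"],rk(s["ee_pos"]),np.round(s["ee_pos"],4),"F",np.mean(F,0).round(2),np.std(F,0).round(2),"T",np.mean(T,0).round(3))
E
python3 f.py
```

```text
4.35 [-14.5 -94.7] [ 0.5238 -0.3918  0.0293] F [-0.15  0.67 -1.12] [0.37 0.32 0.43] T [0.063 0.057 0.02 ]
```

The right box reads 1.1 N, so it is light. I'll tip it more and draw it out.

{"op": "move_arm", "data": {"steps": [{"linear": [0.5,0,-2],"yaw": 0,"grip": 0},{"linear": [1,0,-4],"yaw": 0,"grip": 0},{"linear": [1.5,0,-6],"yaw": 0,"grip": 0},{"linear": [2,0,-8],"yaw": 0,"grip": 0},{"linear": [1,0,-10],"yaw": 0,"grip": 0},{"linear": [-2,0,-11],"yaw": 0,"grip": 0},{"linear": [-6,0,-11],"yaw": 0,"grip": 0},{"linear": [-10,0,-11],"yaw": 0,"grip": 0}]}}

```text
time: 5.25
ee_pos: [0.5149, -0.3861, 0.0403]
tool_rot: [[0.841, -0.542, -0.0], [-0.542, -0.841, 0.0], [-0.0, 0.0, -1.0]]
wrist_force: [0.4, -0.7, -1.2]
opening: 0.108
gripper_force: 58.3
```

{"op": "move_arm", "data": {"steps": [{"linear": [-5,0,0],"yaw": 0,"grip": 0},{"linear": [-10,0,0],"yaw": 0,"grip": 0},{"linear": [-15,0,0],"yaw": 0,"grip": 0},{"linear": [-20,0,0],"yaw": 0,"grip": 0},{"linear": [-25,0,0],"yaw": 0,"grip": 0},{"linear": [-30,0,0],"yaw": 0,"grip": 0},{"linear": [-35,0,0],"yaw": 0,"grip": 0},{"linear": [-40,0,0],"yaw": 0,"grip": 0}]}}

```text
time: 6.05
ee_pos: [0.4814, -0.3644, 0.0403]
tool_rot: [[0.841, -0.542, 0.0], [-0.542, -0.841, -0.0], [0.0, -0.0, -1.0]]
wrist_force: [0.8, -1.1, -1.6]
opening: 0.107
gripper_force: 58.3
```

{"op": "move_arm", "data": {"steps": [{"linear": [-5,0,0],"yaw": 0,"grip": 0},{"linear": [-10,0,0],"yaw": 0,"grip": 0},{"linear": [-15,0,0],"yaw": 0,"grip": 0},{"linear": [-20,0,0],"yaw": 0,"grip": 0},{"linear": [-25,0,0],"yaw": 0,"grip": 0},{"linear": [-30,0,0],"yaw": 0,"grip": 0},{"linear": [-35,0,0],"yaw": 0,"grip": 0},{"linear": [-40,0,0],"yaw": 0,"grip": 0}]}}

```text
time: 6.85
ee_pos: [0.448, -0.3429, 0.0404]
tool_rot: [[0.841, -0.542, 0.0], [-0.542, -0.841, -0.0], [0.001, -0.0, -1.0]]
wrist_force: [1.3, -0.4, -0.7]
opening: 0.107
gripper_force: 58.4
```

```bash
python3 f.py
python3 - <<'E'
from station import *
import cv2
im=get_image("scene");c=im["color"][140:300,150:390,::-1];cv2.imwrite("pics/s3.png",cv2.resize(c,None,fx=3,fy=3))
E
```

```text
7.2 [-104.8  -94.7] [ 0.448  -0.3429  0.0402] F [-0.45  0.5  -0.47] [0.81 0.55 0.34] T [0.052 0.114 0.002]
```

View pics/s3.png

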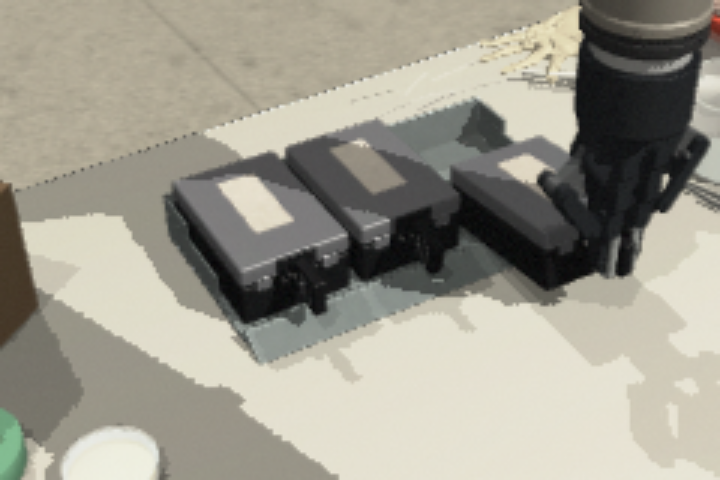

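The scene shows the right box drawn over the ridge with its front out on the bench side. I'll continue out while lowering.

{"op": "move_arm", "data": {"steps": [{"linear": [-3,0,2],"yaw": 0,"grip": 0},{"linear": [-6,0,4],"yaw": 0,"grip": 0},{"linear": [-9,0,6],"yaw": 0,"grip": 0},{"linear": [-13,0,8],"yaw": 0,"grip": 0},{"linear": [-17,0,10],"yaw": 0,"grip": 0},{"linear": [-21,0,12],"yaw": 0,"grip": 0},{"linear": [-26,0,14],"yaw": 0,"grip": 0},{"linear": [-31,0,16],"yaw": 0,"grip": 0}]}}

```text
time: 8.15
ee_pos: [0.4216, -0.3259, 0.0241]
tool_rot: [[0.841, -0.542, -0.0], [-0.542, -0.841, 0.0], [-0.0, -0.0, -1.0]]
wrist_force: [0.1, -0.0, -0.6]
opening: 0.106
gripper_force: 58.4
```

{"op": "move_arm", "data": {"steps": [{"linear": [-6,0,2],"yaw": 0,"grip": 0},{"linear": [-12,0,4],"yaw": 0,"grip": 0},{"linear": [-18,0,5],"yaw": 0,"grip": 0},{"linear": [-25,0,5.5],"yaw": 0,"grip": 0},{"linear": [-33,0,5.5],"yaw": 0,"grip": 0},{"linear": [-41,0,5.5],"yaw": 0,"grip": 0},{"linear": [-49,0,5.5],"yaw": 0,"grip": 0},{"linear": [-57,0,5.5],"yaw": 0,"grip": 0}]}}

```text
time: 8.95
ee_pos: [0.3737, -0.2951, 0.0189]
tool_rot: [[0.841, -0.542, 0.0], [-0.542, -0.841, -0.0], [0.0, -0.0, -1.0]]
wrist_force: [0.7, -0.5, -0.6]
opening: 0.106
gripper_force: 58.9
```

{"op": "move_arm", "data": {"steps": [{"linear": [-6,0,0],"yaw": 0,"grip": 0},{"linear": [-12,0,0],"yaw": 0,"grip": 0},{"linear": [-12,0,0],"yaw": 0,"grip": 0},{"linear": [-12,0,0],"yaw": 0,"grip": 0}]}}

```text
time: 9.35
ee_pos: [0.3637, -0.2887, 0.0188]
tool_rot: [[0.841, -0.542, -0.001], [-0.542, -0.841, 0.0], [-0.001, 0.0, -1.0]]
wrist_force: [-1.3, -0.0, -1.6]
opening: 0.104
gripper_force: 59.0
```

```bash
python3 f.py
python3 - <<'E'
from station import *
import cv2
im=get_image("scene");c=im["color"][140:300,150:390,::-1];cv2.imwrite("pics/s4.png",cv2.resize(c,None,fx=3,fy=3))
E
```

```text
9.7 [-204.5  -94.7] [ 0.3641 -0.2889  0.0188] F [-0.83  0.33 -1.14] [0.73 0.35 0.42] T [ 0.107  0.15  -0.007]
```

View pics/s4.png

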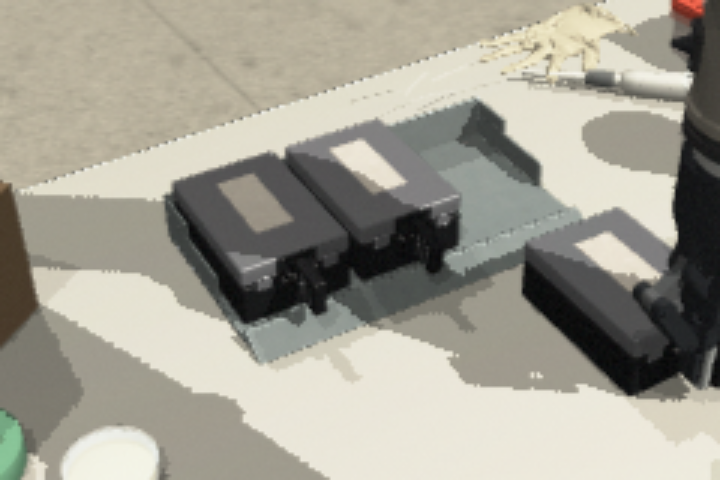

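The right box is clear of the rack. The pull still carries about 1.1 N, so I'll lower a bit more, release and rise.

{"op": "move_arm", "data": {"steps": [{"linear": [0,0,1],"yaw": 0,"grip": 0},{"linear": [0,0,2],"yaw": 0,"grip": 0},{"linear": [0,0,2.5],"yaw": 0,"grip": 0},{"linear": [0,0,2.5],"yaw": 0,"grip": 0},{"linear": [0,0,2.5],"yaw": 0,"grip": 0}]}}

```text
time: 10.35
ee_pos: [0.364, -0.2888, 0.0166]
tool_rot: [[0.841, -0.542, 0.0], [-0.542, -0.841, 0.0], [-0.0, -0.0, -1.0]]
wrist_force: [-1.1, 0.9, 6.0]
opening: 0.104
gripper_force: 60.1
```

```bash
python3 f.py
```

```text
10.7 [-204.6  -94.7] [ 0.364  -0.2888  0.0166] F [-2.02  1.53  5.6 ] [0.48 0.54 0.52] T [ 0.295  0.4   -0.023]
```

{"op": "move_arm", "data": {"steps": [{"linear": [0,0,-1],"yaw": 0,"grip": 0.1},{"linear": [0,0,-1],"yaw": 0,"grip": 0.2},{"linear": [0,0,-1],"yaw": 0,"grip": 0.4},{"linear": [0,0,-1],"yaw": 0,"grip": 0.42},{"linear": [0,0,-20],"yaw": 0,"grip": 0.42},{"linear": [0,0,-60],"yaw": 0,"grip": 0.42},{"linear": [0,0,-100],"yaw": 0,"grip": 0.42},{"linear": [30,-15,-125],"yaw": 0,"grip": 0.42}]}}

```text
time: 11.6
ee_pos: [0.3941, -0.2932, 0.1434]
tool_rot: [[0.838, -0.545, -0.001], [-0.545, -0.838, -0.0], [-0.001, 0.001, -1.0]]
wrist_force: [1.3, -0.4, -0.5]
opening: 0.416
gripper_force: 0.0
```

{"op": "move_arm", "data": {"steps": [{"linear": [40,-20,0],"yaw": 0,"grip": 0.42},{"linear": [80,-40,0],"yaw": 0,"grip": 0.42},{"linear": [120,-61,0],"yaw": 0,"grip": 0.42},{"linear": [159,-81,0],"yaw": 0,"grip": 0.42},{"linear": [159,-81,10],"yaw": 0,"grip": 0.42},{"linear": [159,-81,30],"yaw": 0,"grip": 0.42},{"linear": [159,-81,30],"yaw": 0,"grip": 0.42},{"linear": [159,-81,30],"yaw": 0,"grip": 0.42}]}}

```text
time: 12.4
ee_pos: [0.5739, -0.3105, 0.1109]
tool_rot: [[0.84, -0.542, -0.002], [-0.542, -0.84, 0.0], [-0.002, 0.0, -1.0]]
wrist_force: [-0.5, -0.5, 1.6]
opening: 0.417
gripper_force: 0.0
```

Run:
```python
from station import *
from h import *
s=observe();print({k:np.round(s[k],4).tolist() for k in("time","ee_pos","wrist_force","opening")},rk(s["ee_pos"]))
im=get_image("wrist");cv2.imwrite("pics/w5.png",im["color"][...,::-1]);np.savez("w5.npz",ee=s["ee_pos"],rot=s["tool_rot"],**im)
```

```text
{'time': 12.4, 'ee_pos': [0.5739, -0.3105, 0.1109], 'wrist_force': [-0.5462, -0.5227, 1.6136], 'opening': 0.417} [-16.4   0.8]
```

View pics/w5.png

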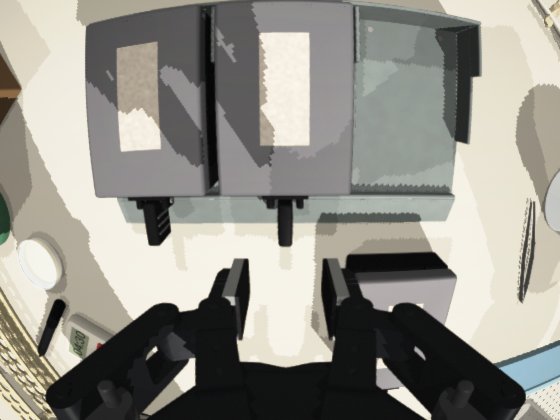

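The middle fin at (286,200–245) is centred between the pads at 246 and 323. The right box stands on the bench at lower right. I'll check the fin tip position, and the left one at (153,245).

Run:
```python
from h import *
im=dict(np.load("w5.npz"))
for n,p,z in [("M tip",(286,245),.045),("M FL",(218,197),.054),("M FR",(352,195),.054),("L tip",(153,245),.045),("L tip hi",(153,245),.052),("L FL",(97,196),.054),("L FR",(206,196),.054),("Lcard",(138,96),.054),("Mcard",(285,90),.054),("toeL",(125,222),0),("toeR",(450,222),0)]:
    print(n,rk(wray(im,*p,z)))
```

```text
M tip [-30.   -1.2]
M FL [ 7.4 42.7]
M FR [  8.7 -43.5]
L tip [-31.4  97.4]
L tip hi [-28.3  94.1]
L FL [  9.3 133.8]
L FR [ 8.1 50.6]
Lcard [75.6 93.8]
Mcard [74.1 -0.5]
toeL [-29.9 143.8]
toeR [ -30.2 -150.2]
```

{"op": "move_arm", "data": {"steps": [{"linear": [0,0,30],"yaw": 0,"grip": 0.42},{"linear": [0,0,60],"yaw": 0,"grip": 0.42},{"linear": [0,0,80],"yaw": 0,"grip": 0.42},{"linear": [0,0,89],"yaw": 0,"grip": 0.35},{"linear": [0,0,89],"yaw": 0,"grip": 0.25},{"linear": [0,0,89],"yaw": 0,"grip": 0.2}]}}

```text
time: 13.05
ee_pos: [0.5757, -0.3111, 0.0237]
tool_rot: [[0.84, -0.542, 0.002], [-0.542, -0.84, -0.001], [0.002, -0.0, -1.0]]
wrist_force: [0.0, -0.0, -0.1]
opening: 0.202
gripper_force: 0.0
```

{"op": "move_arm", "data": {"steps": [{"linear": [0,0,0],"yaw": 0,"grip": 0.17},{"linear": [0,0,0],"yaw": 0,"grip": 0.14},{"linear": [0,0,0],"yaw": 0,"grip": 0.1},{"linear": [0,0,0],"yaw": 0,"grip": 0},{"linear": [0,0,0],"yaw": 0,"grip": 0},{"linear": [0,0,0],"yaw": 0,"grip": 0}]}}

```text
time: 13.65
ee_pos: [0.5756, -0.311, 0.0236]
tool_rot: [[0.841, -0.542, 0.002], [-0.542, -0.841, -0.001], [0.002, -0.0, -1.0]]
wrist_force: [-1.6, 0.5, 6.2]
opening: 0.107
gripper_force: 58.8
```

{"op": "move_arm", "data": {"steps": [{"linear": [0.3,0,-1],"yaw": 0,"grip": 0},{"linear": [0.7,0,-2],"yaw": 0,"grip": 0},{"linear": [1.2,0,-4],"yaw": 0,"grip": 0},{"linear": [1.8,0,-6],"yaw": 0,"grip": 0},{"linear": [2.3,0,-7.5],"yaw": 0,"grip": 0},{"linear": [2.3,0,-7.5],"yaw": 0,"grip": 0},{"linear": [2.3,0,-7.5],"yaw": 0,"grip": 0}]}}

```text
time: 14.35
ee_pos: [0.5767, -0.3117, 0.0297]
tool_rot: [[0.841, -0.542, -0.0], [-0.542, -0.841, 0.0], [-0.0, 0.0, -1.0]]
wrist_force: [1.5, 1.1, -4.7]
opening: 0.106
gripper_force: 58.4
```

```bash
python3 f.py
```

```text
14.7 [-13.5   1.4] [ 0.5767 -0.3117  0.0297] F [ 1.05 -0.26 -5.26] [0.36 0.69 0.53] T [-0.01  -0.181  0.025]
```

{"op": "move_arm", "data": {"steps": [{"linear": [0.3,0,-1],"yaw": 0,"grip": 0},{"linear": [0.6,0,-2],"yaw": 0,"grip": 0},{"linear": [0.6,0,-2],"yaw": 0,"grip": 0},{"linear": [0.6,0,-2],"yaw": 0,"grip": 0}]}}

```text
time: 15.2
ee_pos: [0.5773, -0.312, 0.0318]
tool_rot: [[0.841, -0.542, -0.0], [-0.542, -0.841, 0.0], [-0.0, -0.0, -1.0]]
wrist_force: [0.2, -0.1, -3.8]
opening: 0.106
gripper_force: 58.4
```

```bash
python3 f.py
```

```text
15.55 [-12.8   1.4] [ 0.5773 -0.312   0.0318] F [ 0.55  0.16 -4.59] [0.19 0.22 0.45] T [ 0.123 -0.015  0.059]
```

The middle box reads 4.6 N, so it is full. I'll lower it gently, biased slightly rearward, and release.

{"op": "move_arm", "data": {"steps": [{"linear": [0,0,2],"yaw": 0,"grip": 0},{"linear": [-0.4,0,4],"yaw": 0,"grip": 0},{"linear": [-0.8,0,6],"yaw": 0,"grip": 0},{"linear": [-1.2,0,7.5],"yaw": 0,"grip": 0},{"linear": [-1.5,0,8.5],"yaw": 0,"grip": 0},{"linear": [-1.7,0,9.5],"yaw": 0,"grip": 0},{"linear": [-1.7,0,9.5],"yaw": 0,"grip": 0},{"linear": [-1.7,0,9.5],"yaw": 0,"grip": 0}]}}

```text
time: 16.45
ee_pos: [0.5757, -0.3111, 0.0236]
tool_rot: [[0.84, -0.542, -0.0], [-0.542, -0.84, 0.0], [-0.0, -0.0, -1.0]]
wrist_force: [-7.4, 4.2, 8.3]
opening: 0.103
gripper_force: 60.3
```

```bash
python3 f.py
```

```text
16.8 [-14.6   1.3] [ 0.5757 -0.3111  0.0236] F [-7.33  4.6   8.31] [0.46 0.71 0.42] T [0.915 1.376 0.046]
```

{"op": "move_arm", "data": {"steps": [{"linear": [-0.5,0,-1.2],"yaw": 0,"grip": 0.08},{"linear": [-0.5,0,-1.2],"yaw": 0,"grip": 0.2},{"linear": [-0.5,0,-1.2],"yaw": 0,"grip": 0.4},{"linear": [-0.5,0,-1.2],"yaw": 0,"grip": 0.42},{"linear": [-0.5,0,-25],"yaw": 0,"grip": 0.42},{"linear": [-0.5,0,-60],"yaw": 0,"grip": 0.42},{"linear": [0,-40,-87],"yaw": 0,"grip": 0.42},{"linear": [0,-80,-87],"yaw": 0,"grip": 0.42}]}}

```text
time: 17.7
ee_pos: [0.6224, -0.2466, 0.1145]
tool_rot: [[0.838, -0.545, 0.009], [-0.545, -0.838, -0.004], [0.009, -0.001, -1.0]]
wrist_force: [1.7, 0.2, -0.4]
opening: 0.421
gripper_force: 0.0
```

{"op": "move_arm", "data": {"steps": [{"linear": [0,-14,0],"yaw": 0,"grip": 0.42},{"linear": [0,-14,0],"yaw": 0,"grip": 0.42},{"linear": [0,-14,0],"yaw": 0,"grip": 0.42},{"linear": [0,-14,0],"yaw": 0,"grip": 0.42}]}}

```text
time: 18.1
ee_pos: [0.6254, -0.2347, 0.1089]
tool_rot: [[0.839, -0.544, -0.001], [-0.544, -0.839, -0.001], [-0.0, 0.002, -1.0]]
wrist_force: [0.7, -0.8, -1.1]
opening: 0.42
gripper_force: 0.0
```

Run:
```python
from station import *
from h import *
s=observe();print({k:np.round(s[k],4).tolist() for k in("time","ee_pos","wrist_force","opening")},rk(s["ee_pos"]))
im=get_image("wrist");cv2.imwrite("pics/w6.png",im["color"][...,::-1]);np.savez("w6.npz",ee=s["ee_pos"],rot=s["tool_rot"],**im)
```

```text
{'time': 18.1, 'ee_pos': [0.6254, -0.2347, 0.1089], 'wrist_force': [0.7124, -0.8289, -1.0937], 'opening': 0.4203} [-14.2  92.4]
```

View pics/w6.png

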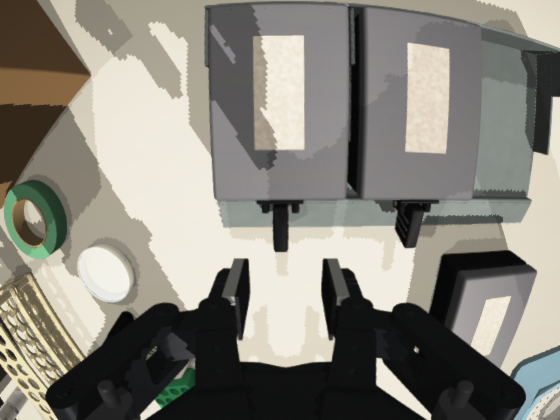

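The left fin at (280,205–250) versus the pad centre at 285 puts it at y ≈ 95.4, which is the commanded target; the arm was still settling. The middle box looks seated. Descending now.

{"op": "move_arm", "data": {"steps": [{"linear": [0,0,0],"yaw": 0,"grip": 0.42},{"linear": [0,0,30],"yaw": 0,"grip": 0.42},{"linear": [0,0,60],"yaw": 0,"grip": 0.42},{"linear": [0,0,78],"yaw": 0,"grip": 0.42},{"linear": [0,0,87],"yaw": 0,"grip": 0.35},{"linear": [0,0,87],"yaw": 0,"grip": 0.25},{"linear": [0,0,87],"yaw": 0,"grip": 0.2},{"linear": [0,0,87],"yaw": 0,"grip": 0.2}]}}

```text
time: 18.95
ee_pos: [0.6279, -0.2326, 0.0238]
tool_rot: [[0.84, -0.542, 0.002], [-0.542, -0.84, -0.001], [0.002, -0.001, -1.0]]
wrist_force: [0.6, -1.0, -0.5]
opening: 0.204
gripper_force: 0.0
```

{"op": "move_arm", "data": {"steps": [{"linear": [0,0,0],"yaw": 0,"grip": 0.17},{"linear": [0,0,0],"yaw": 0,"grip": 0.14},{"linear": [0,0,0],"yaw": 0,"grip": 0.1},{"linear": [0,0,0],"yaw": 0,"grip": 0},{"linear": [0,0,0],"yaw": 0,"grip": 0},{"linear": [0,0,0],"yaw": 0,"grip": 0}]}}

```text
time: 19.55
ee_pos: [0.6274, -0.2322, 0.0232]
tool_rot: [[0.841, -0.541, 0.001], [-0.541, -0.841, -0.0], [0.001, -0.0, -1.0]]
wrist_force: [-2.1, 0.6, 5.7]
opening: 0.108
gripper_force: 59.1
```

{"op": "move_arm", "data": {"steps": [{"linear": [0.3,0,-1],"yaw": 0,"grip": 0},{"linear": [0.7,0,-2],"yaw": 0,"grip": 0},{"linear": [1.2,0,-4],"yaw": 0,"grip": 0},{"linear": [1.8,0,-6],"yaw": 0,"grip": 0},{"linear": [2.4,0,-8],"yaw": 0,"grip": 0},{"linear": [2.8,0,-9.5],"yaw": 0,"grip": 0},{"linear": [2.8,0,-9.5],"yaw": 0,"grip": 0},{"linear": [2.8,0,-9.5],"yaw": 0,"grip": 0}]}}

```text
time: 20.35
ee_pos: [0.629, -0.2335, 0.0317]
tool_rot: [[0.841, -0.542, -0.0], [-0.542, -0.841, 0.0], [-0.0, 0.0, -1.0]]
wrist_force: [0.6, 1.2, -4.2]
opening: 0.104
gripper_force: 58.4
```

```bash
python3 f.py
```

```text
20.7 [-11.8  95.4] [ 0.6291 -0.2335  0.0317] F [ 0.32  0.98 -4.43] [0.27 0.48 0.37] T [ 0.258 -0.13   0.152]
```

The left box reads 4.4 N, so it is full too. I'll lower and release it.

{"op": "move_arm", "data": {"steps": [{"linear": [0,0,2],"yaw": 0,"grip": 0},{"linear": [-0.4,0,4],"yaw": 0,"grip": 0},{"linear": [-0.8,0,6],"yaw": 0,"grip": 0},{"linear": [-1.3,0,7.5],"yaw": 0,"grip": 0},{"linear": [-1.7,0,8.5],"yaw": 0,"grip": 0},{"linear": [-1.9,0,9.3],"yaw": 0,"grip": 0},{"linear": [-1.9,0,9.3],"yaw": 0,"grip": 0}]}}

```text
time: 21.5
ee_pos: [0.6275, -0.2327, 0.0232]
tool_rot: [[0.84, -0.542, -0.0], [-0.542, -0.84, 0.0], [-0.0, 0.0, -1.0]]
wrist_force: [-4.7, 3.8, 2.9]
opening: 0.11
gripper_force: 59.4
```

{"op": "move_arm", "data": {"steps": [{"linear": [-0.4,0,-1],"yaw": 0,"grip": 0.08},{"linear": [-0.4,0,-1],"yaw": 0,"grip": 0.2},{"linear": [-0.4,0,-1],"yaw": 0,"grip": 0.4},{"linear": [-0.4,0,-1],"yaw": 0,"grip": 0.42},{"linear": [-0.4,0,-25],"yaw": 0,"grip": 0.42},{"linear": [-0.4,0,-60],"yaw": 0,"grip": 0.42},{"linear": [-20,30,-100],"yaw": 0,"grip": 0.42},{"linear": [-60,50,-120],"yaw": 0,"grip": 0.42}]}}

```text
time: 22.3
ee_pos: [0.5546, -0.2452, 0.145]
tool_rot: [[0.84, -0.543, 0.007], [-0.543, -0.84, -0.004], [0.008, -0.001, -1.0]]
wrist_force: [-0.1, -1.0, 1.2]
opening: 0.42
gripper_force: 0.0
```

{"op": "move_arm", "data": {"steps": [{"linear": [-40,20,0],"yaw": 0,"grip": 0.42},{"linear": [-60,20,-20],"yaw": 0,"grip": 0.42},{"linear": [-60,20,-20],"yaw": 0,"grip": 0.42},{"linear": [-60,20,-20],"yaw": 0,"grip": 0.42}]}}

```text
time: 22.7
ee_pos: [0.4917, -0.227, 0.1625]
tool_rot: [[0.841, -0.542, 0.003], [-0.542, -0.841, -0.001], [0.003, -0.001, -1.0]]
wrist_force: [1.2, 0.6, -0.2]
opening: 0.417
gripper_force: 0.0
```

Run:
```python
from station import *
from h import *
s=observe();print(s["time"],rk(s["ee_pos"]),s["ee_pos"])
a=get_image("wrist");np.savez("w7.npz",ee=s["ee_pos"],rot=s["tool_rot"],**a)
b=get_image("scene")["color"][140:300,150:390]
w=cv2.resize(a["color"],(560,420));o=np.zeros((420,800,3),np.uint8);o[:,:560]=w;o[:160,560:]=b
cv2.imwrite("pics/w7.png",o[...,::-1])
```

```text
22.7 [-130.8   26.4] [ 0.49165139 -0.22702329  0.16251843]
```

View pics/w7.png

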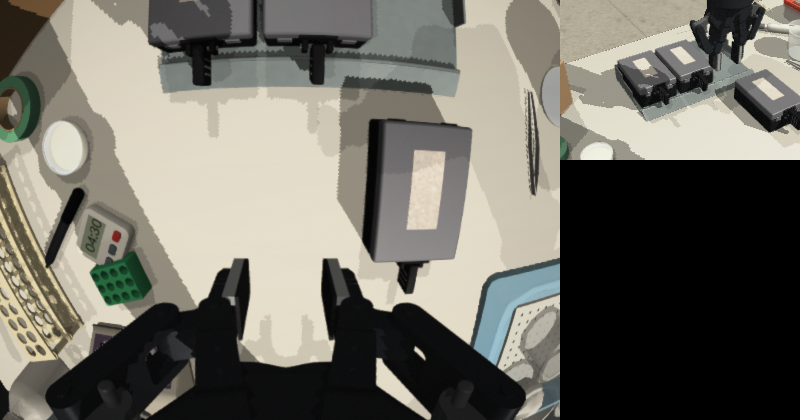

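The right box stands flat at (420,190), clear of the rack. The left and middle boxes sit level behind the ridge, with grip heights and positions back at their starting values, and the gripper touches nothing. Handing in.

```bash
python3 -c "
from station import *
print(finish_job())"
```

```text
the job is handed in; nothing more can be done
None
```

The right box was the only light one (about 1.1 N at the pull) and now stands flat on the bench in front of its lane; the left and middle boxes were full (about 4.5 N) and are back seated in their lanes, and the job is handed in, with no verdict returned.

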